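# Clamp a painting panel on its holding board

## Task

Slide the painting panel across the board until its long edge is fully flush against the metal fence, roughly centred under the three clamp bolts. Then turn these bolts clockwise by their levers, each fully home to its end stop: first the red one, then the yellow one, then the blue one. Leave the panel flush and lying flat, let go of everything, and do not disturb the tubes, tape, jar, bowl and palette knife round about.

Things in the scene. Friction and masses are not known exactly. Their poses are not given: they have to be found in the camera images.
- board: Panel-holding board fixed to the table: plywood base 330 x 500 x 12 mm with an aluminium fence bar (40 deep x 380 long x 30 mm high above the table) along its far side. Origin on the table under the middle of the fence; x points from the robot's side across the fence, y to the left along the fence, z up. The plywood top is 12 mm above the table and runs from x = -240 to +90 mm, y = -250 to +250 mm; the fence's front face is at x = -20 mm; the fence itself ends at x = +20 mm.
- panel: Loose rigid painting panel, white with many coloured strokes, 110 (x) x 340 (y) x 18 mm, 0.3 to 0.6 kg, lying on the plywood, painted face up (30 mm above the table), with its long far edge some 15 to 45 mm short of the fence and a little askew. Origin: centre of its underside; x points towards the fence, y along its long side. Flush against the fence when its origin is at x = -75 mm in the board's frame and its axes are parallel to the board's.
- red_bolt (a joint): Turn of the red captive clamp bolt about its upright axis (rad): grows clockwise seen from above, from 0 (fully open; starts anywhere between 0 and 0.6) to its end stop at 1.745. Stiff turning friction of 0.12 N m, stays where it is left, no spring. At the end stop the lever points along the board's +x (away from the robot) and the steel dog opposite it lies over the panel's edge; at 0 the lever points 100 degrees counter-clockwise from that (roughly along the board's +y).
- red_axis (a point): On the turning axis of the red bolt, 72 mm above the table, at the top of its red hub (30 mm across). The three bolts stand on the fence at y = -120, 0 and +120 mm of the board, x = 0; which colour stands where varies. A steel dog (36 mm from the axis, 18 mm wide, 32 to 43 mm above the table) points opposite the lever and passes 2 mm above the panel.
- red_tip (a point): Outer end of the red bolt's lever, 70 mm from its axis, at mid height. The lever is a straight flat-sided bar 12 mm wide, 47 to 69 mm above the table, its middle line running straight from the axis to this point; below it there is open space down to the fence or the plywood.
- yellow_bolt (a joint): Turn of the yellow captive clamp bolt about its upright axis (rad): grows clockwise seen from above, from 0 (fully open; starts anywhere between 0 and 0.6) to its end stop at 1.745. Stiff turning friction of 0.12 N m, stays where it is left, no spring. At the end stop the lever points along the board's +x (away from the robot) and the steel dog opposite it lies over the panel's edge; at 0 the lever points 100 degrees counter-clockwise from that (roughly along the board's +y).
- yellow_axis (a point): On the turning axis of the yellow bolt, 72 mm above the table, at the top of its yellow hub (30 mm across). The three bolts stand on the fence at y = -120, 0 and +120 mm of the board, x = 0; which colour stands where varies. A steel dog (36 mm from the axis, 18 mm wide, 32 to 43 mm above the table) points opposite the lever and passes 2 mm above the panel.
- yellow_tip (a point): Outer end of the yellow bolt's lever, 70 mm from its axis, at mid height. The lever is a straight flat-sided bar 12 mm wide, 47 to 69 mm above the table, its middle line running straight from the axis to this point; below it there is open space down to the fence or the plywood.
- blue_bolt (a joint): Turn of the blue captive clamp bolt about its upright axis (rad): grows clockwise seen from above, from 0 (fully open; starts anywhere between 0 and 0.6) to its end stop at 1.745. Stiff turning friction of 0.12 N m, stays where it is left, no spring. At the end stop the lever points along the board's +x (away from the robot) and the steel dog opposite it lies over the panel's edge; at 0 the lever points 100 degrees counter-clockwise from that (roughly along the board's +y).
- blue_axis (a point): On the turning axis of the blue bolt, 72 mm above the table, at the top of its blue hub (30 mm across). The three bolts stand on the fence at y = -120, 0 and +120 mm of the board, x = 0; which colour stands where varies. A steel dog (36 mm from the axis, 18 mm wide, 32 to 43 mm above the table) points opposite the lever and passes 2 mm above the panel.
- blue_tip (a point): Outer end of the blue bolt's lever, 70 mm from its axis, at mid height. The lever is a straight flat-sided bar 12 mm wide, 47 to 69 mm above the table, its middle line running straight from the axis to this point; below it there is open space down to the fence or the plywood.
- tape: roll of white tape lying flat, 60 mm across, 22 mm high; bystander, to be left alone. Origin: centre of its underside.
- tube_a: orange-banded stiff metal paint tube, about 110 x 30 x 16 mm, lying flat; bystander, to be left alone. Origin: centre of its underside.
- tube_b: green-banded stiff metal paint tube, about 110 x 30 x 16 mm, lying flat; bystander, to be left alone. Origin: centre of its underside.
- jar: closed jar, 60 mm across, 75 mm high; bystander, to be left alone. Origin: centre of its underside.
- dipper: small steel bowl, 70 mm across, 50 mm high; bystander, to be left alone. Origin: centre of its underside.
- knife: spatula-like palette knife with wooden handle, 200 mm long, lying flat; bystander, to be left alone. Origin: centre of its underside.

How it is judged (in metres and radians):
On the way, in this order (a step that is already met when the one before it is completed fails the run):
1. the panel is flush against the fence (x of panel in the frame of board above -0.079 m and angle between the x axis of panel and the x axis of board, either way round below 0.03 rad and y of panel in the frame of board between -0.035 and 0.035 m and angle between panel's own z axis and vertical below 0.05 rad), for 0.2 s.
2. with the panel flush, the red bolt is at its end stop (all of step 1 and value of joint red_bolt above 1.675 rad), for 0.1 s.
3. then the yellow bolt too (all of step 2 and value of joint yellow_bolt above 1.675 rad), for 0.1 s.
4. then the blue bolt too (all of step 3 and value of joint blue_bolt above 1.675 rad), for 0.1 s.
At the end, for the whole second after the job is handed in: The panel lies flat and at rest with its edge within 4 mm of flush against the fence and parallel to it within 0.03 rad, centred along it within 35 mm, and all three bolts are within 0.07 rad of their end stops (joint above 1.675) (all of step 4 and linear speed of panel below 0.01 m/s); the robot touches nothing.
It fails at once if a bystander (tape, either tube, jar, bowl or palette knife) is moved by more than 30 mm (distance of any of tape, tube_a, tube_b, jar, dipper, knife from where it was at the start of the episode above 0.03 m).
It also fails if it takes over 61 s, if anything falls off the work surface, if the arm or the gripper's body presses on something with over 40 N, if the wrist force passes 120 N, or if a joint passes its speed limit or range.

## Robot

A 6-joint arm with a two-finger parallel gripper is mounted at the origin on the work surface. World frame = base frame: x ahead of the robot, y to its left, z up, the work surface at z = 0. Lengths are in m, angles in degrees, forces in N, time in s.
With the tool pointing down it reaches from about 0.4 to 0.825 m from the base axis. Payload 7 kg.
Tool frame: the origin (TCP) lies on the centre line of the jaws, within the pads' length; the fingertips stand 14 mm ahead of it and the grasp point (between the pads) lies 5 mm behind it; z points along the fingers, y is the line along which they close (so a half turn about z gives the same grasp; the last joint's range is limited). The gripper opens to 88 mm and grips with 3 to 60 N. Pads are 19 mm wide; open, the fingers measure 130 mm over their backs; the gripper's body (78 mm by 193 mm) begins 47 mm behind the grasp point.
Start: joints at [-55.056, 20.546, 0.682, 0, -70.136, -16.507], TCP at [0.213, -0.64, 0.241] pointing down, gripper open.
Joint ranges: [-176.03, 176.03], [-82.01, 121.73], [-58.28, 71.71], [-173.87, 95.51], [-174.79, -0.11], [-173.66, 173.66]. Speed limits (degrees/s): [136.94, 136.94, 172.46, 180, 180, 180].

## Interface

Orientations are given as [roll, pitch, yaw] about the fixed x, y, z axes, in that order (R = Rz(yaw) Ry(pitch) Rx(roll)).
In Python, from plant import r gives the robot as it stands.
- The arm moves only by the tool send_rows, never from a script. Its argument "steps" is a list of rows, each an object with "dp": the shift along the tool's x, y, z in mm, a list of three; "roll": the turn about the tool's z in rad; "jaw": the opening in per cent of the stroke, from 0 (shut) to 100 (fully open). In form: [{"dp": [tx, ty, tz], "roll": roll, "jaw": jaw}, ...]. A call has 1 to 5 rows; each row is the pose to reach, as a shift and turn from the pose commanded when the call began, along the tool's axes at that moment; what a row does not reach only later rows make up. A row lasts 1/8 s, in which the tool goes at most 62.5 mm and 10.7 degrees, less where a joint would pass 70% of its speed; a pose out of reach is approached as far as the arm can. A call with a gripper value outside its range is refused whole. The fingers move at their own pace and stop on an object; "newtons" is the grip in N (left out, the last holds). Time passes only in rows, so rows that repeat a pose let the fingers close. It gives the time, the measured TCP pose, the force, the opening and the grip force at its end, in the units of the state.
- r.get_state(): the state, without advancing time (a new reading comes with each control period).
- r.capture(name): name is "scene" or "side" or "wrist"; returns a dict with "image" (420x560x3 uint8, blue, green, red), "K" (3x3 intrinsics, pixels), "rvec" (rotation vector, rad) and "tvec" (3), from world to camera coordinates, as OpenCV has them. Camera axes: x right, y down, z forward; pixel columns grow to the right and rows downward; lengths in m; the calibration is good to about 2 mm. A picture is of the moment at which its call begins. There is no depth.
- r.close_job(): hands the job in; it is judged then, once.
The state is a dict: "time_s": time; "joints": joint angles; "qd": joint speeds; "joint_torque": joint torques, N m; "tcp_pos": TCP position; "eef_rot": TCP orientation; "contact_force": force on the tool from outside, world axes, zero at the start; "moment": the same for the moment, N m; "gripper_width": finger opening in m; "gripper_force": force on a finger pad.
Only numpy, scipy, OpenCV 4.12 (cv2) and the standard library are available. Lean on these libraries where they do the work, as an engineer would, in place of code of your own. Each camera call takes 0.05 s, during which the arm holds its last target. There are 200 camera calls.

## Working session

There is one attempt and no reset: what is moved stays moved. The work goes in short steps, Python scripts to look and compute and a tool call to move; the robot and the scene stay as the last step left them, time stands still between calls to the robot, and variables do not carry over. Pictures are saved under pics/ and viewed, at most 10 in all, crops included, and the job is handed in when it is done.

Besides the shell and the picture viewer there is one more tool, called after "Emit:" by a JSON object that holds its "api" and its "payload", one argument or row to a line. send_rows: Moves the arm, as the interface text tells. Its arguments: {"type":"object","properties":{"steps":{"type":"array","items":{"type":"object","properties":{"dp":{"type":"array","items":{"type":"number"}},"roll":{"type":"number"},"jaw":{"type":"number"}}}},"newtons":{"type":"number"}},"required":["steps"]}

```bash
mkdir -p pics; ls
python3 - <<'E'
from plant import r
import cv2,numpy as np
for n in ("scene","side"):
    c=r.capture(n); cv2.imwrite(f"pics/{n}0.png",c["image"]); np.savez(f"pics/{n}0.npz",**c)
    R=cv2.Rodrigues(np.array(c["rvec"]))[0]; print(n,(-R.T@np.array(c["tvec"]).ravel()).round(3),R[2].round(2))
print(r.get_state())
E
```

```text
pics
scene [ 1.06  -0.97   1.051] [-0.36  0.66 -0.66]
side [0.129 0.668 0.773] [ 0.38 -0.66 -0.65]
{'time_s': 0.1, 'joints': array([-5.50559131e+01,  2.05860234e+01,  6.40146425e-01, -1.79821362e-02,
       -7.01356545e+01, -1.65055885e+01]), 'qd': array([-0.03437836, -0.08889965,  0.18440066,  0.0568096 , -0.13076714,
       -0.02920003]), 'joint_torque': array([-1.39893877e-03, -5.84164524e+01,  2.93752724e+01,  7.01563731e+00,
        1.02125737e-02, -5.96063069e-05]), 'tcp_pos': array([ 0.21332978, -0.6399725 ,  0.23973888]), 'eef_rot': array([ 1.79917025e+02, -6.95714837e-03, -1.61567619e+02]), 'contact_force': array([ 1.13354192, -0.19309413,  0.69635745]), 'moment': array([0.04514492, 0.00333031, 0.00770958]), 'gripper_force': 0.0, 'gripper_width': 0.08777818464708936}
```

View pics/scene0.png

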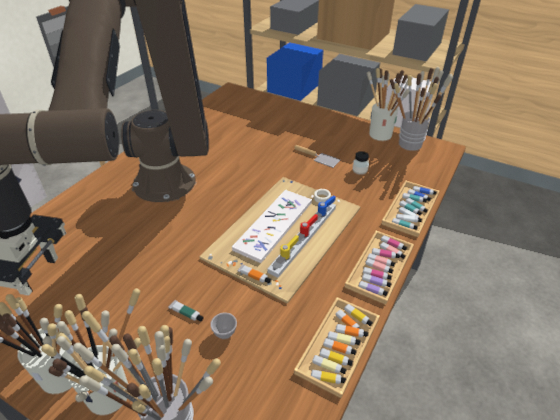

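View pics/side0.png

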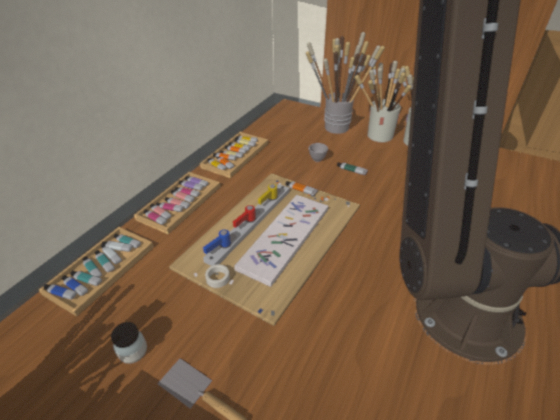

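Both views show the board, with yellow at (290,245), red (308,222) and blue (326,207) in the scene view. The panel lies nearer the robot, the tape beside the blue end and the orange tube at the yellow end. I'll enlarge both views.

Run:
```python
import cv2,numpy as np
a=cv2.imread("pics/scene0.png")[170:300,195:370]; b=cv2.imread("pics/side0.png")[165:320,165:365]
a=cv2.resize(a,(400,297),interpolation=cv2.INTER_CUBIC)
a=cv2.resize(cv2.imread("pics/scene0.png")[170:300,200:360],(0,0),fx=2.5,fy=2.5,interpolation=2)
b=cv2.resize(cv2.imread("pics/side0.png")[170:320,175:335],(0,0),fx=2.5,fy=2.5,interpolation=2)
h=max(a.shape[0],b.shape[0]); p=lambda i:np.pad(i,((0,h-i.shape[0]),(0,0),(0,0)))
cv2.imwrite("pics/zoom0.png",np.hstack([p(a),p(b)]))
```

```text
(no output)
```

View pics/zoom0.png

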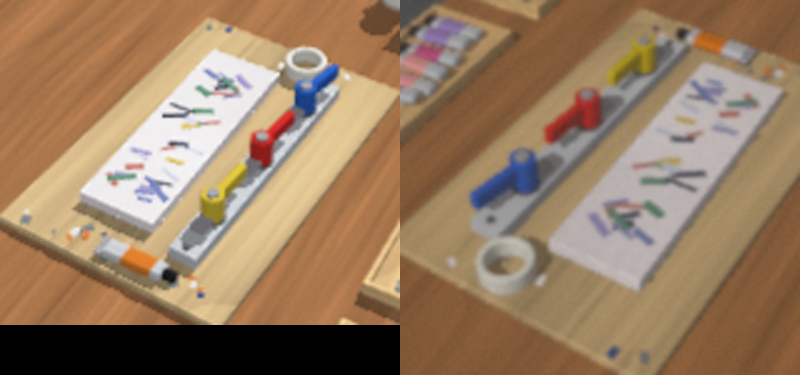

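```bash
cat > h.py <<'E'
import cv2,numpy as np
def cam(c):
    R=cv2.Rodrigues(np.asarray(c["rvec"],float).reshape(3,1))[0]; return c["K"],R,np.asarray(c["tvec"]).ravel()
def cast(c,uv,z):
    K,R,t=cam(c); o=-R.T@t; uv=np.atleast_2d(np.asarray(uv,float))
    d=np.c_[uv,np.ones(len(uv))]@np.linalg.inv(K).T@R
    return (o+d*((z-o[2])/d[:,2:3]))[:,:2]
def proj(c,p):
    K,R,t=cam(c); q=(np.atleast_2d(p)@R.T+t)@K.T; return q[:,:2]/q[:,2:]
def masks(im):
    h=cv2.cvtColor(im,cv2.COLOR_BGR2HSV); H,S,V=[h[...,i].astype(int) for i in range(3)]
    return dict(red=((H<6)|(H>174))&(S>190)&(V>60),yellow=(H>22)&(H<33)&(S>170)&(V>70),blue=(H>105)&(H<125)&(S>170)&(V>50))
E
python3 - <<'E'
from h import *
np.set_printoptions(suppress=True,precision=4)
C={n:np.load(f"pics/{n}0.npz") for n in("scene","side")}
hub={"scene":np.array([[213,190],[263,137],[306,90]])/2.5+[200,170],"side":np.array([[246,42],[188,92],[122,155]])/2.5+[175,170]}
reg={"scene":(slice(185,265),slice(265,345)),"side":(slice(175,260),slice(198,290))}
for n,c in C.items():
    P=cast(c,hub[n],.072); print(n,"hubs y,r,b\n",P, np.linalg.norm(np.diff(P,axis=0),axis=1))
    for k,m in masks(c["image"]).items():
        q=np.zeros(m.shape,bool); q[reg[n]]=m[reg[n]]
        ys,xs=np.nonzero(q); w=cast(c,np.c_[xs,ys],.069)
        print(k,len(xs),xs.min(),xs.max(),ys.min(),ys.max(),"far", w[np.argmax(np.linalg.norm(w-P[["yellow","red","blue"].index(k)],axis=1))], "maxy",w[w[:,1].argmax()])
corner={"scene":[[2,215],[210,17]],"side":[[242,10],[0,245]]}
print("plywood scene near -y, near +y",cast(C["scene"],np.array([[2,215],[210,18]])/2.5+[200,170],.012))
print("plywood side far -y",cast(C["side"],np.array([[242,10]])/2.5+[175,170],.012))
print("panel scene: near-,near+,far+,far-",cast(C["scene"],np.array([[80,193],[215,50],[280,77],[152,222]])/2.5+[200,170],.030))
print("panel side: near-,near+,far+,far-",cast(C["side"],np.array([[384,92],[240,276],[152,240],[303,64]])/2.5+[175,170],.030))
print("tape",cast(C["scene"],np.array([[305,62]])/2.5+[200,170],.022),cast(C["side"],np.array([[106,258]])/2.5+[175,170],.022))
print("tubeA",cast(C["scene"],np.array([[135,258]])/2.5+[200,170],.014),cast(C["side"],np.array([[315,43]])/2.5+[175,170],.014))
E
```

```text
scene hubs y,r,b
 [[ 0.6022 -0.129 ]
 [ 0.612  -0.0137]
 [ 0.62    0.0983]] [0.1157 0.1123]
red 103 301 316 215 235 far [0.62   0.0494] maxy [0.62   0.0494]
yellow 127 281 297 236 258 far [ 0.6118 -0.0697] maxy [ 0.6118 -0.0697]
blue 105 318 334 197 214 far [0.6329 0.1652] maxy [0.6329 0.1652]
side hubs y,r,b
 [[ 0.6004 -0.1366]
 [ 0.6121 -0.022 ]
 [ 0.6182  0.1004]] [0.1153 0.1225]
red 25 234 250 211 224 far [0.6141 0.0585] maxy [0.6141 0.0585]
yellow 133 258 275 187 202 far [ 0.6031 -0.0558] maxy [ 0.6031 -0.0558]
blue 1 220 220 237 237 far [0.6181 0.1184] maxy [0.6181 0.1184]
plywood scene near -y, near +y [[ 0.3627 -0.2482]
 [ 0.3891  0.2458]]
plywood side far -y [[ 0.6821 -0.2671]]
panel scene: near-,near+,far+,far- [[ 0.4378 -0.1811]
 [ 0.4454  0.1599]
 [ 0.5563  0.1517]
 [ 0.5436 -0.1786]]
panel side: near-,near+,far+,far- [[ 0.4311 -0.1764]
 [ 0.4438  0.1529]
 [ 0.5468  0.1556]
 [ 0.5425 -0.1788]]
tape [[0.5689 0.2094]] [[0.5792 0.1928]]
tubeA [[ 0.5485 -0.2272]] [[ 0.5578 -0.2445]]
```

Emit:
{"api": "send_rows", "payload": {
  "steps": [
    {"dp": [0, 0, -60], "roll": 0, "jaw": 100},
    {"dp": [-33, 37, -90], "roll": 0, "jaw": 100},
    {"dp": [-72, 81, -90], "roll": 0, "jaw": 100},
    {"dp": [-111, 125, -90], "roll": 0, "jaw": 100},
    {"dp": [-150, 169, -90], "roll": 0, "jaw": 100}
  ]
}}

```text
time_s: 0.72
tcp_pos: [0.3026, -0.4308, 0.3303]
eef_rot: [180.0, -0.0, -161.6]
contact_force: [1.7, -1.0, 1.1]
gripper_width: 0.0876
gripper_force: 0.0
```

Emit:
{"api": "send_rows", "payload": {
  "steps": [
    {"dp": [-39, 44, 0], "roll": 0, "jaw": 100},
    {"dp": [-78, 88, 0], "roll": 0, "jaw": 100},
    {"dp": [-117, 132, 0], "roll": 0, "jaw": 100},
    {"dp": [-156, 176, 0], "roll": 0, "jaw": 100},
    {"dp": [-195, 219, 0], "roll": 0.1, "jaw": 100}
  ]
}}

```text
time_s: 1.35
tcp_pos: [0.4182, -0.1612, 0.3306]
eef_rot: [180.0, 0.0, -167.4]
contact_force: [1.3, -0.7, 0.2]
gripper_width: 0.0878
gripper_force: 0.0
```

Emit:
{"api": "send_rows", "payload": {
  "steps": [
    {"dp": [-28, 42, 0], "roll": 0.1, "jaw": 100},
    {"dp": [-56, 84, 0], "roll": 0.2, "jaw": 100},
    {"dp": [-81, 126, 0], "roll": 0.283, "jaw": 100},
    {"dp": [-81, 126, 0], "roll": 0.283, "jaw": 100}
  ]
}}

```text
time_s: 1.85
tcp_pos: [0.4698, -0.0199, 0.3299]
eef_rot: [-180.0, -0.1, 176.6]
contact_force: [0.3, 0.3, -0.6]
gripper_width: 0.0877
gripper_force: 0.0
```

Run:
```python
from plant import r
from h import *
s=r.get_state(); print(s["tcp_pos"],s["eef_rot"],s["joints"])
c=r.capture("wrist"); cv2.imwrite("pics/w1.png",c["image"]); np.savez("pics/w1.npz",**c)
K,R,t=cam(c); print((-R.T@t).round(3),R.round(2))
```

```text
[ 0.46983711 -0.01985442  0.32993109] [-1.79996646e+02 -6.17164419e-02  1.76646339e+02] [ 2.16313403e+01 -2.04947663e+00 -1.52625208e+01 -2.36481721e-02
 -7.68443146e+01 -1.14979606e+02]
[ 0.4   -0.016  0.474] [[ 0.06  1.    0.  ]
 [ 0.96 -0.06  0.26]
 [ 0.26 -0.02 -0.97]]
```

View pics/w1.png

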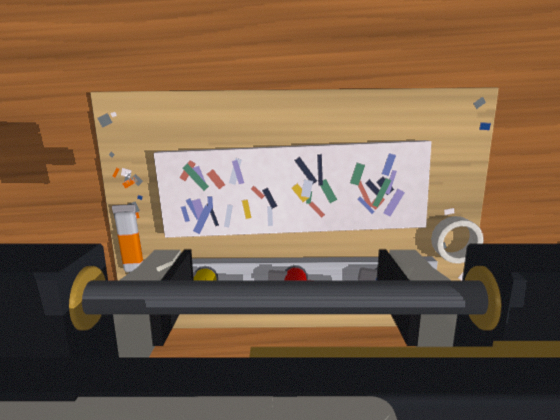

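The wrist view shows the panel with corners at about (155,153), (431,142), (429,228) and (162,238). The board's near corners are at (93,93) and (497,88). The fence front edge lies near row 262, mostly hidden by the gripper.

Run:
```python
from h import *
np.set_printoptions(suppress=True,precision=4)
c=np.load("pics/w1.npz"); im=c["image"]
print("ply",B:=cast(c,[[93,93],[497,88]],.012)); d=B[1]-B[0]; print(np.linalg.norm(d),np.degrees(np.arctan2(-d[0],d[1])))
print("panel n- n+ f+ f-",P:=cast(c,[[155,153],[431,142],[429,228],[162,238]],.030))
for i,j in((0,1),(3,2)): d=P[j]-P[i]; print(np.linalg.norm(d),np.degrees(np.arctan2(-d[0],d[1])))
# fence front top edge: strongest vertical gradient in columns between fingers, rows 240..275
g=cv2.cvtColor(im,cv2.COLOR_BGR2HSV)[...,1].astype(float); g=cv2.GaussianBlur(g,(5,3),0); dy=np.diff(g,axis=0)
cols=np.arange(230,375,4); rows=np.array([240+dy[240:272,x].argmin()+.5 for x in cols]); print(rows)
W=cast(c,np.c_[cols,rows+0],.030); print(W[::6]); print("fit",np.polyfit(W[:,1],W[:,0],1), np.polyfit(cast(c,np.c_[cols,rows],.012)[:,1],cast(c,np.c_[cols,rows],.012)[:,0],1))
```

```text
ply [[ 0.3604 -0.2486]
 [ 0.3836  0.2437]]
0.4928806681619654 -2.691365996461411
panel n- n+ f+ f- [[ 0.4356 -0.1775]
 [ 0.4422  0.1594]
 [ 0.5522  0.162 ]
 [ 0.5454 -0.1852]]
0.33702865876549315 -1.1116495091083458
0.3473259715546708 -1.113695848635994
[257.5 257.5 257.5 257.5 257.5 257.5 257.5 257.5 257.5 257.5 257.5 257.5
 257.5 257.5 257.5 257.5 257.5 257.5 257.5 256.5 256.5 256.5 256.5 256.5
 256.5 256.5 256.5 256.5 256.5 256.5 256.5 256.5 256.5 256.5 256.5 256.5
 256.5]
[[ 0.5778 -0.0993]
 [ 0.5797 -0.0676]
 [ 0.5816 -0.0358]
 [ 0.5834 -0.0041]
 [ 0.5839  0.0277]
 [ 0.5858  0.0594]
 [ 0.5876  0.0911]]
fit [0.048  0.5829] [0.048  0.5903]
```

Emit:
{"api": "send_rows", "payload": {
  "steps": [
    {"dp": [20, 3, 58], "roll": -0.01, "jaw": 100},
    {"dp": [40, 6, 116], "roll": -0.01, "jaw": 100},
    {"dp": [65, 10, 172], "roll": -0.01, "jaw": 100},
    {"dp": [65, 10, 230], "roll": -0.01, "jaw": 100},
    {"dp": [65, 10, 285], "roll": -0.01, "jaw": 100}
  ]
}}

```text
time_s: 2.52
tcp_pos: [0.4048, -0.0093, 0.0447]
eef_rot: [179.9, 0.1, 177.1]
contact_force: [1.2, 1.3, 0.2]
gripper_width: 0.0878
gripper_force: 0.0
```

Emit:
{"api": "send_rows", "payload": {
  "steps": [
    {"dp": [0, 0, 12], "roll": 0, "jaw": 100},
    {"dp": [-10, 0, 12], "roll": 0, "jaw": 100},
    {"dp": [-20, 0, 12], "roll": 0, "jaw": 100},
    {"dp": [-26, 0, 12], "roll": 0, "jaw": 100}
  ]
}}

```text
time_s: 3.02
tcp_pos: [0.4325, -0.0096, 0.0349]
eef_rot: [179.9, 0.1, 177.1]
contact_force: [-3.2, 1.1, 1.8]
gripper_width: 0.0875
gripper_force: 1.5
```

Emit:
{"api": "send_rows", "payload": {
  "steps": [
    {"dp": [-6, 0, 0], "roll": 0, "jaw": 100},
    {"dp": [-13, 0, 0], "roll": 0, "jaw": 100},
    {"dp": [-20, 0, 0], "roll": 0, "jaw": 100},
    {"dp": [-26, 0, 0], "roll": 0, "jaw": 100},
    {"dp": [-31, 0, 0], "roll": 0, "jaw": 100}
  ]
}}

```text
time_s: 3.65
tcp_pos: [0.4622, -0.0114, 0.0335]
eef_rot: [-180.0, -0.0, 177.1]
contact_force: [-3.7, -0.9, 3.1]
gripper_width: 0.0876
gripper_force: 2.0
```

Emit:
{"api": "send_rows", "payload": {
  "steps": [
    {"dp": [-3, 0, 0], "roll": 0, "jaw": 100},
    {"dp": [-5, 0, 0], "roll": 0, "jaw": 100}
  ]
}}

```text
time_s: 3.9
tcp_pos: [0.4671, -0.0116, 0.0335]
eef_rot: [-180.0, -0.0, 177.1]
contact_force: [-2.6, 0.4, 1.1]
gripper_width: 0.0878
gripper_force: 1.6
```

Emit:
{"api": "send_rows", "payload": {
  "steps": [
    {"dp": [-2, 0, 0], "roll": 0, "jaw": 100},
    {"dp": [-4, 0, 0], "roll": 0, "jaw": 100}
  ]
}}

```text
time_s: 4.15
tcp_pos: [0.4694, -0.0122, 0.0333]
eef_rot: [-180.0, -0.2, 177.1]
contact_force: [-12.7, 4.6, 9.0]
gripper_width: 0.0875
gripper_force: 6.5
```

Emit:
{"api": "send_rows", "payload": {
  "steps": [
    {"dp": [-1, 0, 0], "roll": 0, "jaw": 100},
    {"dp": [-2, 0, 0], "roll": 0, "jaw": 100}
  ]
}}

```text
time_s: 4.4
tcp_pos: [0.4695, -0.0124, 0.033]
eef_rot: [-179.9, -0.3, 177.1]
contact_force: [-18.2, 7.5, 13.0]
gripper_width: 0.0877
gripper_force: 8.8
```

Emit:
{"api": "send_rows", "payload": {
  "steps": [
    {"dp": [-2, 0, 0], "roll": 0, "jaw": 100},
    {"dp": [-3, 0, 0], "roll": 0, "jaw": 100},
    {"dp": [-3, 0, 0], "roll": 0, "jaw": 100}
  ]
}}

```text
time_s: 4.78
tcp_pos: [0.4695, -0.013, 0.0325]
eef_rot: [-179.9, -0.6, 177.1]
contact_force: [-24.5, 9.6, 17.0]
gripper_width: 0.0875
gripper_force: 12.5
```

Emit:
{"api": "send_rows", "payload": {
  "steps": [
    {"dp": [10, 0, 0], "roll": 0, "jaw": 100},
    {"dp": [25, 0, 0], "roll": 0, "jaw": 100},
    {"dp": [25, 0, -60], "roll": 0, "jaw": 100},
    {"dp": [15, 0, -120], "roll": 0, "jaw": 100},
    {"dp": [-30, 0, -160], "roll": 0, "jaw": 100}
  ]
}}

```text
time_s: 5.4
tcp_pos: [0.5059, -0.0133, 0.1976]
eef_rot: [179.9, 0.3, 177.1]
contact_force: [1.1, 1.2, -0.8]
gripper_width: 0.0881
gripper_force: 0.0
```

Emit:
{"api": "send_rows", "payload": {
  "steps": [
    {"dp": [-38, 0, -45], "roll": 0, "jaw": 100},
    {"dp": [-76, 0, -90], "roll": 0, "jaw": 100},
    {"dp": [-115, 0, -130], "roll": 0, "jaw": 100},
    {"dp": [-115, 0, -130], "roll": 0, "jaw": 100}
  ]
}}

```text
time_s: 5.9
tcp_pos: [0.624, -0.0195, 0.3262]
eef_rot: [180.0, 0.3, 177.0]
contact_force: [0.1, 0.3, -2.0]
gripper_width: 0.0876
gripper_force: 0.0
```

Run:
```python
from plant import r
from h import *
s=r.get_state(); print(s["tcp_pos"],s["eef_rot"],s["joints"].round(1))
c=r.capture("wrist"); cv2.imwrite("pics/w2.png",c["image"]); np.savez("pics/w2.npz",**c)
```

```text
[ 0.62403546 -0.01950229  0.32619832] [179.96260475   0.33180276 177.02649222] [ 1.610e+01  1.330e+01  1.500e+00  1.000e-01 -7.790e+01 -1.091e+02]
```

View pics/w2.png

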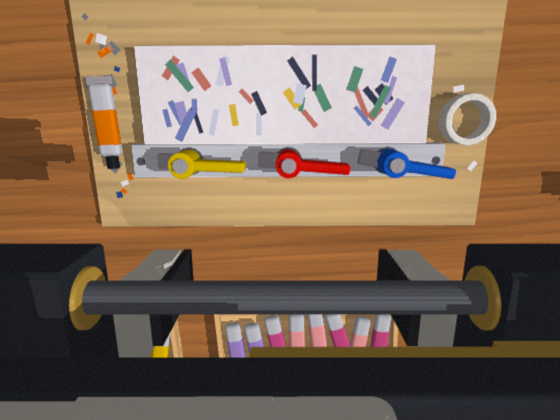

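The panel now lies flush along the fence's near face. Hub centres are at about yellow (180,166), red (288,164) and blue (397,165), with lever tips at (245,167), (350,170) and (455,174).

Run:
```python
from h import *
np.set_printoptions(suppress=True,precision=4)
c=np.load("pics/w2.npz"); im=c["image"]; M=masks(im)
print("hub circles",c0:=cv2.HoughCircles(cv2.medianBlur(cv2.cvtColor(im,cv2.COLOR_BGR2GRAY),3)[130:195],cv2.HOUGH_GRADIENT,1,60,param1=100,param2=12,minRadius=10,maxRadius=20))
hub=dict(yellow=(180,165),red=(288,163.5),blue=(397,164.5)); H={}
for k,m in M.items():
    m=m.copy(); m[:140]=0; m[195:]=0
    ys,xs=np.nonzero(m); ok=(abs(xs-hub[k][0]-25)<50); xs,ys=xs[ok],ys[ok]
    s=xs<hub[k][0]+16; hc=((xs[s].min()+2*hub[k][0])/3,) 
    w=cast(c,np.c_[xs,ys],.069); h=cast(c,[hub[k]],.072)[0]; H[k]=h
    d=np.linalg.norm(w-h,axis=1); L=w[d>.025]; f=cv2.fitLine(L.astype(np.float32),cv2.DIST_HUBER,0,.001,.001).ravel()
    f=f*np.sign(f[1]); off=np.cross(f[:2],h-f[2:]); print(k,h,"bbox hub rows",ys[s].min(),ys[s].max(),xs.min(),"lever dir deg",np.degrees(np.arctan2(f[1],f[0])),"len",d.max(),"axis off line",off)
d=H["blue"]-H["yellow"]; print(np.linalg.norm(d),np.degrees(np.arctan2(-d[0],d[1])),(H["blue"]+H["yellow"])/2,H["red"])
print("fence front",cast(c,[[135,145],[443,146]],.030),"back",cast(c,[[133,177],[444,177]],.030))
print("panel n- n+ f+ f-",cast(c,[[135,45],[435,45],[429,143],[142,144]],.030)); print("ply back",cast(c,[[102,227],[475,223]],.012))
```

```text
hub circles [[[187.5  34.5  17.2]
  [396.5  34.5  13.2]
  [287.5  32.5  14.9]
  [118.5  27.5  13.8]]]
red [ 0.608  -0.0153] bbox hub rows 150 177 276 lever dir deg 82.029564 len 0.0690602180801127 axis off line 0.0004792354229365293
yellow [ 0.6034 -0.1349] bbox hub rows 150 178 168 lever dir deg 85.2876 len 0.0717713028922438 axis off line -0.0002795493442356717
blue [0.6154 0.1052] bbox hub rows 149 177 378 lever dir deg 77.5524 len 0.06739909505390582 axis off line -0.0003615932687004355
0.24047153940701058 -2.860684209812404 [ 0.6094 -0.0148] [ 0.608  -0.0153]
fence front [[ 0.5818 -0.1985]
 [ 0.6024  0.173 ]] back [[ 0.6205 -0.2073]
 [ 0.6406  0.1767]]
panel n- n+ f+ f- [[ 0.4717 -0.1804]
 [ 0.4892  0.1566]
 [ 0.598   0.1558]
 [ 0.5811 -0.1899]]
ply back [[ 0.6881 -0.2676]
 [ 0.7086  0.23  ]]<stdin>:12: DeprecationWarning: Arrays of 2-dimensional vectors are deprecated. Use arrays of 3-dimensional vectors instead. (deprecated in NumPy 2.0)
```

Emit:
{"api": "send_rows", "payload": {
  "steps": [
    {"dp": [3, 15, 40], "roll": -0.18, "jaw": 70},
    {"dp": [6, 30, 80], "roll": -0.36, "jaw": 40},
    {"dp": [9, 45, 120], "roll": -0.54, "jaw": 35},
    {"dp": [11, 56, 160], "roll": -0.72, "jaw": 35},
    {"dp": [11, 56, 200], "roll": -0.9, "jaw": 35}
  ]
}}

```text
time_s: 6.58
tcp_pos: [0.611, 0.0376, 0.1218]
eef_rot: [180.0, -0.0, -131.0]
contact_force: [0.8, 0.5, 0.7]
gripper_width: 0.043
gripper_force: 0.0
```

Emit:
{"api": "send_rows", "payload": {
  "steps": [
    {"dp": [0, 0, 0], "roll": -0.18, "jaw": 35},
    {"dp": [0, 0, 0], "roll": -0.36, "jaw": 35},
    {"dp": [0, 0, 0], "roll": -0.54, "jaw": 35},
    {"dp": [0, 0, 0], "roll": -0.583, "jaw": 35},
    {"dp": [0, 0, 0], "roll": -0.583, "jaw": 35}
  ]
}}

```text
time_s: 7.2
tcp_pos: [0.6113, 0.0369, 0.123]
eef_rot: [179.9, -0.0, -98.0]
contact_force: [-0.5, -0.1, 0.0]
gripper_width: 0.0306
gripper_force: 0.0
```

Emit:
{"api": "send_rows", "payload": {
  "steps": [
    {"dp": [0, -5, 0], "roll": 0, "jaw": 35},
    {"dp": [0, -5, 30], "roll": 0, "jaw": 35},
    {"dp": [0, -5, 59], "roll": 0, "jaw": 35},
    {"dp": [0, -5, 59], "roll": 0, "jaw": 35}
  ]
}}

```text
time_s: 7.7
tcp_pos: [0.616, 0.0357, 0.0624]
eef_rot: [179.8, -0.1, -98.0]
contact_force: [-0.3, -0.0, 0.4]
gripper_width: 0.0305
gripper_force: 0.0
```

Emit:
{"api": "send_rows", "payload": {
  "steps": [
    {"dp": [0, 0, 0], "roll": 0, "jaw": 10},
    {"dp": [0, 0, 0], "roll": 0, "jaw": 5},
    {"dp": [0, 0, 0], "roll": 0, "jaw": 5},
    {"dp": [0, 0, 0], "roll": 0, "jaw": 5}
  ],
  "newtons": 10
}}

```text
time_s: 8.2
tcp_pos: [0.6182, 0.0366, 0.0657]
eef_rot: [-179.9, 0.0, -98.0]
contact_force: [-1.1, 1.5, 6.4]
gripper_width: 0.0121
gripper_force: 10.0
```

Emit:
{"api": "send_rows", "payload": {
  "steps": [
    {"dp": [0.8, -9.0, 0], "roll": 0.1745, "jaw": 5},
    {"dp": [3.1, -17.8, 0], "roll": 0.349, "jaw": 5},
    {"dp": [7.0, -26.0, 0], "roll": 0.5236, "jaw": 5},
    {"dp": [12.2, -33.4, 0], "roll": 0.698, "jaw": 5}
  ]
}}

```text
time_s: 8.7
tcp_pos: [0.6493, 0.0197, 0.0657]
eef_rot: [-180.0, 0.0, -138.3]
contact_force: [-5.2, 1.5, 8.0]
gripper_width: 0.0125
gripper_force: 10.0
```

Emit:
{"api": "send_rows", "payload": {
  "steps": [
    {"dp": [0.8, -9.0, 0], "roll": 0.1745, "jaw": 5},
    {"dp": [3.1, -17.8, 0], "roll": 0.349, "jaw": 5},
    {"dp": [7.0, -26.0, 0], "roll": 0.5236, "jaw": 5},
    {"dp": [11.5, -32.5, 0], "roll": 0.675, "jaw": 5}
  ]
}}

```text
time_s: 9.2
tcp_pos: [0.6622, -0.0121, 0.0657]
eef_rot: [180.0, 0.0, -176.9]
contact_force: [-5.6, 2.5, 8.6]
gripper_width: 0.012
gripper_force: 10.0
```

Emit:
{"api": "send_rows", "payload": {
  "steps": [
    {"dp": [0.2, -4.0, 0], "roll": 0.07, "jaw": 5},
    {"dp": [0.5, -7.0, 0], "roll": 0.13, "jaw": 5},
    {"dp": [0.5, -7.0, 0], "roll": 0.13, "jaw": 5}
  ]
}}

```text
time_s: 9.57
tcp_pos: [0.6621, -0.0174, 0.0656]
eef_rot: [179.9, 0.0, 175.9]
contact_force: [-4.5, 10.0, 8.5]
gripper_width: 0.0117
gripper_force: 10.1
```

Emit:
{"api": "send_rows", "payload": {
  "steps": [
    {"dp": [0, 0, 0], "roll": 0, "jaw": 35},
    {"dp": [0, 0, 0], "roll": 0, "jaw": 35},
    {"dp": [0, 0, -30], "roll": 0, "jaw": 35},
    {"dp": [0, 0, -60], "roll": 0, "jaw": 35},
    {"dp": [0, 0, -60], "roll": 0, "jaw": 35}
  ]
}}

```text
time_s: 10.2
tcp_pos: [0.6638, -0.0194, 0.1273]
eef_rot: [180.0, 0.3, 175.9]
contact_force: [0.4, 0.4, -0.1]
gripper_width: 0.0303
gripper_force: 0.0
```

```bash
cat >> h.py <<'E'
def plan(axis,L,z,r_=.052):
    "dp (mm) and roll (rad) from the present pose to straddle the lever at direction L (deg)"
    from plant import r
    s=r.get_state(); psi=s["eef_rot"][2]; p=np.radians(psi); l=np.radians(L)
    g=np.array([axis[0]+r_*np.cos(l),axis[1]+r_*np.sin(l),z]); d=(g-s["tcp_pos"])*1e3
    print("pose",s["tcp_pos"].round(4),psi.round(1),"goal",g.round(4),"q6",s["joints"][5].round(1))
    print("dp",(d@np.array([np.cos(p),np.sin(p),0])).round(1),(d@np.array([np.sin(p),-np.cos(p),0])).round(1),-d[2].round(1),"roll",-np.radians((L+180-psi+180)%360-180).round(3))
E
python3 - <<'E'
from h import *
from plant import r
plan((.6033,-.1347),85.3,.123)
c=r.capture("scene"); np.savez("pics/s2.npz",**c)
m=masks(c["image"])["red"]; q=np.zeros_like(m); q[205:245,290:335]=m[205:245,290:335]; ys,xs=np.nonzero(q); w=cast(c,np.c_[xs,ys],.069); print(len(w),w[w[:,0].argmax()],w[w[:,1].argmax()])
E
```

```text
pose [ 0.6638 -0.0194  0.1273] 175.9 goal [ 0.6076 -0.0829  0.123 ] q6 -109.2
dp 51.6 -67.3 4.3 roll -1.56
147 [ 0.68223968 -0.03485629] [ 0.62105116 -0.01139634]
```

Emit:
{"api": "send_rows", "payload": {
  "steps": [
    {"dp": [10, -14, 0], "roll": -0.18, "jaw": 35},
    {"dp": [20, -28, 0], "roll": -0.36, "jaw": 35},
    {"dp": [31, -42, 2], "roll": -0.54, "jaw": 35},
    {"dp": [42, -56, 4], "roll": -0.72, "jaw": 35},
    {"dp": [51.6, -67.3, 4], "roll": -0.9, "jaw": 35}
  ]
}}

```text
time_s: 10.88
tcp_pos: [0.6045, -0.0835, 0.1191]
eef_rot: [179.9, -0.1, -132.2]
contact_force: [0.4, 0.3, 0.1]
gripper_width: 0.0309
gripper_force: 0.0
```

Emit:
{"api": "send_rows", "payload": {
  "steps": [
    {"dp": [0, 0, 0], "roll": -0.18, "jaw": 35},
    {"dp": [0, 0, 0], "roll": -0.36, "jaw": 35},
    {"dp": [0, 0, 0], "roll": -0.54, "jaw": 35},
    {"dp": [0, 0, 0], "roll": -0.66, "jaw": 35},
    {"dp": [0, 0, 0], "roll": -0.66, "jaw": 35}
  ]
}}

```text
time_s: 11.5
tcp_pos: [0.6053, -0.083, 0.1195]
eef_rot: [179.9, -0.0, -94.8]
contact_force: [0.7, -0.1, -0.4]
gripper_width: 0.0308
gripper_force: 0.0
```

```bash
python3 -c "
from h import *
plan((.6033,-.1347),85.3,.064)"
```

```text
pose [ 0.6053 -0.083   0.1195] -94.8 goal [ 0.6076 -0.0829  0.064 ] q6 -15.3
dp -0.3 -2.3 55.5 roll -0.001
```

Emit:
{"api": "send_rows", "payload": {
  "steps": [
    {"dp": [0, -2.5, 0], "roll": 0, "jaw": 35},
    {"dp": [0, -2.5, 30], "roll": 0, "jaw": 35},
    {"dp": [0, -2.5, 55], "roll": 0, "jaw": 35},
    {"dp": [0, -2.5, 55], "roll": 0, "jaw": 35}
  ]
}}

```text
time_s: 12.0
tcp_pos: [0.6069, -0.0831, 0.0635]
eef_rot: [179.8, -0.0, -94.8]
contact_force: [1.1, -0.1, 0.1]
gripper_width: 0.0309
gripper_force: 0.0
```

Emit:
{"api": "send_rows", "payload": {
  "steps": [
    {"dp": [0, 0, 0], "roll": 0, "jaw": 10},
    {"dp": [0, 0, 0], "roll": 0, "jaw": 5},
    {"dp": [0, 0, 0], "roll": 0, "jaw": 5},
    {"dp": [0, 0, 0], "roll": 0, "jaw": 5}
  ],
  "newtons": 10
}}

```text
time_s: 12.5
tcp_pos: [0.6091, -0.0828, 0.0666]
eef_rot: [-179.9, 0.0, -94.7]
contact_force: [-0.6, 1.6, 5.7]
gripper_width: 0.0116
gripper_force: 10.0
```

Emit:
{"api": "send_rows", "payload": {
  "steps": [
    {"dp": [0.8, -9.0, 0], "roll": 0.1745, "jaw": 5},
    {"dp": [3.1, -17.8, 0], "roll": 0.349, "jaw": 5},
    {"dp": [7.0, -26.0, 0], "roll": 0.5236, "jaw": 5},
    {"dp": [12.2, -33.4, 0], "roll": 0.698, "jaw": 5}
  ]
}}

```text
time_s: 13.0
tcp_pos: [0.6412, -0.0978, 0.0666]
eef_rot: [-180.0, 0.0, -135.0]
contact_force: [-2.8, -0.1, 6.8]
gripper_width: 0.0119
gripper_force: 10.0
```

Emit:
{"api": "send_rows", "payload": {
  "steps": [
    {"dp": [0.8, -9.0, 0], "roll": 0.1745, "jaw": 5},
    {"dp": [3.1, -17.8, 0], "roll": 0.349, "jaw": 5},
    {"dp": [7.0, -26.0, 0], "roll": 0.5236, "jaw": 5},
    {"dp": [12.2, -33.4, 0], "roll": 0.698, "jaw": 5}
  ]
}}

```text
time_s: 13.5
tcp_pos: [0.6563, -0.1299, 0.0666]
eef_rot: [180.0, 0.1, -175.0]
contact_force: [-2.2, 3.4, 7.0]
gripper_width: 0.012
gripper_force: 10.0
```

Emit:
{"api": "send_rows", "payload": {
  "steps": [
    {"dp": [0.2, -4.0, 0], "roll": 0.08, "jaw": 5},
    {"dp": [0.7, -8.5, 0], "roll": 0.16, "jaw": 5},
    {"dp": [0.7, -8.5, 0], "roll": 0.16, "jaw": 5}
  ]
}}

```text
time_s: 13.88
tcp_pos: [0.6563, -0.1372, 0.0665]
eef_rot: [179.9, 0.1, 176.1]
contact_force: [-2.4, 8.5, 6.2]
gripper_width: 0.0119
gripper_force: 10.0
```

Emit:
{"api": "send_rows", "payload": {
  "steps": [
    {"dp": [0, -1.5, 0], "roll": 0.0, "jaw": 5},
    {"dp": [0, -2.5, 0], "roll": 0.0, "jaw": 5}
  ]
}}

```text
time_s: 14.12
tcp_pos: [0.6564, -0.1375, 0.0665]
eef_rot: [179.8, 0.1, 176.2]
contact_force: [-3.1, 20.2, 8.6]
gripper_width: 0.0119
gripper_force: 10.0
```

Emit:
{"api": "send_rows", "payload": {
  "steps": [
    {"dp": [0, 0, 0], "roll": 0, "jaw": 35},
    {"dp": [0, 0, 0], "roll": 0, "jaw": 35},
    {"dp": [0, 0, -30], "roll": 0, "jaw": 35},
    {"dp": [0, 0, -60], "roll": 0, "jaw": 35},
    {"dp": [0, 0, -60], "roll": 0, "jaw": 35}
  ]
}}

```text
time_s: 14.75
tcp_pos: [0.6572, -0.1416, 0.1282]
eef_rot: [-180.0, 0.3, 176.1]
contact_force: [-0.2, 0.4, 0.1]
gripper_width: 0.0306
gripper_force: 0.0
```

```bash
python3 -c "
from h import *
plan((.6154,.105),77.6,.121)"
```

```text
pose [ 0.6572 -0.1416  0.1282] 176.1 goal [0.6266 0.1558 0.121 ] q6 -98.3
dp 50.6 294.7 7.2 roll -1.422
```

Emit:
{"api": "send_rows", "payload": {
  "steps": [
    {"dp": [8, 50, 0], "roll": -0.18, "jaw": 35},
    {"dp": [17, 105, 0], "roll": -0.36, "jaw": 35},
    {"dp": [26, 160, 0], "roll": -0.54, "jaw": 35},
    {"dp": [35, 215, 0], "roll": -0.72, "jaw": 35},
    {"dp": [44, 265, 0], "roll": -0.9, "jaw": 35}
  ]
}}

```text
time_s: 15.38
tcp_pos: [0.6289, 0.1277, 0.1246]
eef_rot: [180.0, -0.1, -132.0]
contact_force: [0.8, -0.3, 1.0]
gripper_width: 0.0305
gripper_force: 0.0
```

```bash
python3 -c "
from h import *
plan((.6154,.105),77.6,.121)"
```

```text
pose [0.6289 0.1277 0.1246] -132.0 goal [0.6266 0.1558 0.121 ] q6 -70.8
dp -19.3 20.5 3.6 roll -0.516
```

Emit:
{"api": "send_rows", "payload": {
  "steps": [
    {"dp": [-7, 8, 0], "roll": -0.18, "jaw": 35},
    {"dp": [-14, 15, 0], "roll": -0.36, "jaw": 35},
    {"dp": [-19.3, 20.5, 3], "roll": -0.516, "jaw": 35},
    {"dp": [-19.3, 20.5, 3], "roll": -0.516, "jaw": 35}
  ]
}}

```text
time_s: 15.88
tcp_pos: [0.6269, 0.1543, 0.1214]
eef_rot: [179.9, -0.1, -102.8]
contact_force: [0.4, -0.2, 0.4]
gripper_width: 0.031
gripper_force: 0.0
```

```bash
python3 -c "
from h import *
plan((.6154,.105),77.6,.064)"
```

```text
pose [0.6269 0.1543 0.1214] -102.8 goal [0.6266 0.1558 0.064 ] q6 -43.9
dp -1.3 0.6 57.4 roll -0.006
```

Emit:
{"api": "send_rows", "payload": {
  "steps": [
    {"dp": [-1, 0.5, 0], "roll": 0, "jaw": 35},
    {"dp": [-1, 0.5, 30], "roll": 0, "jaw": 35},
    {"dp": [-1, 0.5, 57], "roll": 0, "jaw": 35},
    {"dp": [-1, 0.5, 57], "roll": 0, "jaw": 35}
  ]
}}

```text
time_s: 16.38
tcp_pos: [0.6258, 0.1543, 0.0635]
eef_rot: [179.8, -0.2, -102.9]
contact_force: [-0.7, -0.3, -0.3]
gripper_width: 0.0308
gripper_force: 0.0
```

Emit:
{"api": "send_rows", "payload": {
  "steps": [
    {"dp": [0, 0, 0], "roll": 0, "jaw": 10},
    {"dp": [0, 0, 0], "roll": 0, "jaw": 5},
    {"dp": [0, 0, 0], "roll": 0, "jaw": 5},
    {"dp": [0, 0, 0], "roll": 0, "jaw": 5}
  ],
  "newtons": 10
}}

```text
time_s: 16.88
tcp_pos: [0.6278, 0.1558, 0.0668]
eef_rot: [-179.9, 0.1, -102.7]
contact_force: [-2.0, 0.8, 6.3]
gripper_width: 0.0119
gripper_force: 10.0
```

Emit:
{"api": "send_rows", "payload": {
  "steps": [
    {"dp": [0.8, -9.0, 0], "roll": 0.1745, "jaw": 5},
    {"dp": [3.1, -17.8, 0], "roll": 0.349, "jaw": 5},
    {"dp": [7.0, -26.0, 0], "roll": 0.5236, "jaw": 5},
    {"dp": [12.2, -33.4, 0], "roll": 0.698, "jaw": 5}
  ]
}}

```text
time_s: 17.38
tcp_pos: [0.6577, 0.1365, 0.0667]
eef_rot: [-180.0, 0.1, -143.0]
contact_force: [-3.3, -0.1, 7.3]
gripper_width: 0.0117
gripper_force: 10.0
```

Emit:
{"api": "send_rows", "payload": {
  "steps": [
    {"dp": [0.8, -9.0, 0], "roll": 0.1745, "jaw": 5},
    {"dp": [3.1, -17.8, 0], "roll": 0.349, "jaw": 5},
    {"dp": [7.0, -26.0, 0], "roll": 0.5236, "jaw": 5},
    {"dp": [9.9, -30.5, 0], "roll": 0.628, "jaw": 5}
  ]
}}

```text
time_s: 17.88
tcp_pos: [0.6682, 0.1062, 0.0668]
eef_rot: [180.0, 0.1, -178.9]
contact_force: [-2.2, 2.4, 6.4]
gripper_width: 0.0118
gripper_force: 10.0
```

Emit:
{"api": "send_rows", "payload": {
  "steps": [
    {"dp": [0.1, -4.0, 0], "roll": 0.05, "jaw": 5},
    {"dp": [0.3, -7.5, 0], "roll": 0.09, "jaw": 5},
    {"dp": [0.3, -8.5, 0], "roll": 0.09, "jaw": 5}
  ]
}}

```text
time_s: 18.25
tcp_pos: [0.6681, 0.102, 0.0667]
eef_rot: [179.7, 0.2, 176.2]
contact_force: [-6.7, 20.2, 6.0]
gripper_width: 0.0126
gripper_force: 10.1
```

Blue is at its stop: Fy is 20 N and y = 0.102, as expected. I'll release, rise clear and check.

Emit:
{"api": "send_rows", "payload": {
  "steps": [
    {"dp": [0, 0, 0], "roll": 0, "jaw": 35},
    {"dp": [0, 0, 0], "roll": 0, "jaw": 40},
    {"dp": [0, 0, -40], "roll": 0, "jaw": 40},
    {"dp": [0, 0, -100], "roll": 0, "jaw": 40},
    {"dp": [0, -30, -150], "roll": 0, "jaw": 40}
  ]
}}

```text
time_s: 18.88
tcp_pos: [0.6659, 0.068, 0.2175]
eef_rot: [-180.0, 0.0, 176.2]
contact_force: [1.0, 0.6, -0.7]
gripper_width: 0.0348
gripper_force: 0.0
```

Emit:
{"api": "send_rows", "payload": {
  "steps": [
    {"dp": [15, -30, -45], "roll": 0, "jaw": 60},
    {"dp": [30, -60, -90], "roll": 0, "jaw": 100},
    {"dp": [40, -90, -110], "roll": 0, "jaw": 100},
    {"dp": [40, -90, -110], "roll": 0, "jaw": 100}
  ]
}}

```text
time_s: 19.38
tcp_pos: [0.6195, -0.0217, 0.3283]
eef_rot: [180.0, 0.2, 176.0]
contact_force: [-0.7, 0.4, -0.7]
gripper_width: 0.0694
gripper_force: 0.0
```

Run:
```python
from plant import r
from h import *
np.set_printoptions(suppress=True,precision=4)
s=r.get_state(); print(s["tcp_pos"],s["eef_rot"],s["contact_force"].round(1))
c=r.capture("wrist"); cv2.imwrite("pics/w3.png",c["image"]); np.savez("pics/w3.npz",**c)
ax=dict(red=(.609,-.015),yellow=(.6033,-.1347),blue=(.6154,.105))
for k,m in masks(c["image"]).items():
    ys,xs=np.nonzero(m); w=cast(c,np.c_[xs,ys],.069); d=np.linalg.norm(w-ax[k],axis=1); L=w[(d>.025)&(d<.075)]
    f=cv2.fitLine(L.astype(np.float32),cv2.DIST_HUBER,0,.001,.001).ravel(); f=f*np.sign(f[0]); print(k,len(L),np.degrees(np.arctan2(f[1],f[0]))+2.86)
```

```text
[ 0.6195 -0.0217  0.3283] [179.9613   0.2319 176.0039] [-0.7  0.4 -0.7]
red 332 -0.7457371
yellow 489 -5.8929005
blue 443 1.906873
```

View pics/w3.png

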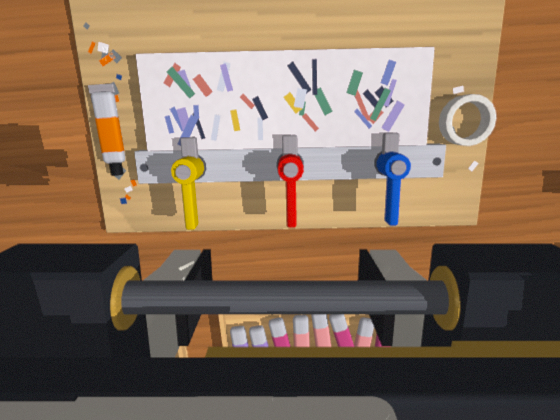

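The three levers point away from the robot, from hubs at (187,170), (290,168) and (398,166). Their dogs lie over the panel's edge, the panel is flush against the fence, and the tape and orange tube haven't moved. The gripper is clear, so I'm handing in.

```bash
python3 -c "
from plant import r
print(r.close_job())"
```

```text
the job is handed in; nothing more can be done
None
```

I handed the job in after about 19 s of the 61 s: the panel is flush and centred against the fence, the red, yellow and blue bolts were turned home in that order, and the gripper is clear. The final picture showed it all in place, with the tape and orange tube unmoved (the jar, bowl, knife and other tube were not re-checked); no verdict came back.

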